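# Put the doll on the revolving display stand and start it

### The arm

A 7-joint arm with a two-finger parallel gripper is mounted at the origin on a cart in front of the work surface, level with it; the furniture and walls round the work are solid. World frame = base frame: x ahead of the robot, y to its left, z up, the work surface at z = 0. Lengths are in m, angles in degrees, forces in N, time in s.
With the tool pointing down it reaches from about 0.425 to 0.875 m from the base axis. Payload 4.7 kg.
Tool frame: the origin (TCP) lies on the front face of the gripper's body, between the roots of the fingers; the fingertips stand 70 mm ahead of it and the grasp point (between the pads) lies 51 mm ahead of it; z points along the fingers, y is the direction in which the jaws open and shut (so a half turn about z gives the same grasp; the last joint's range is limited). The gripper opens to 87 mm and grips with 3 to 60 N. Pads are 19 mm wide; open, the fingers measure 117 mm over their backs; the gripper's body (75 mm by 190 mm) begins 51 mm behind the grasp point.
Start: joints at [-70.812, 18.392, -4.016, 83.108, 1.295, 78.541, -3.26], TCP at [0.205, 0.617, 0.292] pointing down, gripper open.
Joint ranges: [-163.93, 163.93], [-17.29, 119.83], [-79.2, 71.16], [3.27, 140.29], [-89.18, 269.18], [5.43, 117.66], [-154.24, 154.24]. Speed limits (degrees/s): [147.25, 147.25, 180, 180, 180, 180, 180].

### API

Orientations are given as [roll, pitch, yaw] about the fixed x, y, z axes, in that order (R = Rz(yaw) Ry(pitch) Rx(roll)).
In Python, from cell import env gives the robot as it stands.
- The arm moves only by the tool drive_tool, never from a script. Its argument "commands" is a list of rows, each a list of 7 numbers: the shift along the tool's x, y, z in cm, then the turn, a rotation vector about the tool's x, y, z in degrees, then the opening, from 0 (shut) to 1 (fully open). In form: [[tx, ty, tz, rx, ry, rz, hand], ...]. A call has 1 to 20 rows; each row shifts and turns the commanded pose from where the row before left it, along the tool's axes as they then stand; what a row does not reach is not made up. A row lasts 1/12 s, in which the tool goes at most 41.7 mm and 7.16 degrees, less where a joint would pass 70% of its speed; a pose out of reach is approached as far as the arm can. A call is refused whole if a number of a shift passes 4.17 or a number of a turn 7.16, either way. A call with a gripper value outside its range is refused whole. The fingers move at their own pace and stop on an object; "force" is the grip in N (left out, the last holds). Time passes only in rows, so rows that do not move let the fingers close. It gives the time, the measured TCP pose, the force and the opening at its end, in the units of the state.
- env.get_obs(): the state, without advancing time (a new reading comes with each control period).
- env.read_camera(name): name is "scene" or "top" or "wrist"; returns a dict with "img" (420x560x3 uint8, blue, green, red), "mtx" (3x3 intrinsics, pixels), "pose" (4x4, takes a point from camera to world coordinates). Camera axes: x right, y down, z forward; pixel columns grow to the right and rows downward; lengths in m; the calibration is good to about 2 mm. The wrist camera is an equidistant fisheye: a pixel r from the principal point sees the ray r / f radians off the axis. A picture is of the moment at which its call begins. There is no depth.
- env.sign_off(): hands the job in, once; it reports no verdict.
The state is a dict: "time_s": time; "qpos": joint angles; "joint_velocities": joint speeds; "effort": joint torques, N m; "tool_pos": TCP position; "tool_rot": TCP orientation; "force": force on the tool from outside, world axes, zero at the start; "wrist_torque": the same for the moment, N m; "grip_width": finger opening in m.
Only numpy, scipy, OpenCV 4.12 (cv2) and the standard library are available. Lean on these libraries where they do the work, as an engineer would, in place of code of your own. Each camera call takes 0.05 s, during which the arm holds its last target.

### The job

Put the pale doll with the purple collar on show: while the revolving stand is still switched off, stand the doll upright in the middle of its round turntable and let go of it. Then turn the stand's bar switch from the red dot right over to the green dot and leave it there, so that the doll goes round. Leave the two black dolls and the three candles by them undisturbed, and let nothing fall over.

Things in the scene. Friction and masses are not known exactly. Their poses are not given: they have to be found in the camera images.
- tall_doll: turned wooden doll, pale body with a purple collar and black hair, the only pale one and the tallest of the three; a round figure 40 mm across at foot and head and 134 mm tall, about 0.16 kg; it can be gripped across the body or neck, where the solid is treated as straight-sided and about 36 to 40 mm wide. Origin: centre of its underside, z up along the doll. It starts upright on the counter
- black_doll_0: black-robed wooden doll, 34 mm across and 108 mm tall, loose, upright on the counter; origin at the centre of its underside
- black_doll_1: black-robed wooden doll, 35 mm across and 112 mm tall, loose, upright on the counter; origin at the centre of its underside. The three dolls stand in a row across the counter, about 70 mm or more apart centre to centre, in any order
- front_candle_0: painted candle in a clear box on a black square card, 63 x 63 mm, 66 mm tall, loose, behind the dolls; origin at the centre of its underside
- front_candle_1: painted candle in a clear box on a black square card, 56 x 56 mm, 66 mm tall, loose, behind the dolls; origin at the centre of its underside
- front_candle_4: painted candle in a clear box on a black square card, 55 x 55 mm, 66 mm tall, loose, behind the dolls; origin at the centre of its underside
- stand: white revolving display stand, fixed to the counter: a round drum 150 mm across carrying the turntable, and joined to it on its right a control pod 112 mm deep (along x) that carries the switch; 277 mm long in all, its top 34 mm above the counter. Origin: underside, midway between the turntable's axis (70 mm to +y in its own frame) and the switch's axis (70 mm to -y); own x points away from the robot at yaw 0, z up
- turntable_top (a point): centre of the top face of the turntable, a dark wooden disc 130 mm across whose top lies 46 mm above the counter; a thin brass ring of 85 mm diameter is inlaid round the centre. z up
- turntable (a joint): angle of the turntable about its upright axis (rad), growing clockwise seen from above, without limit. A brake in the stand holds it still while the switch is off; with the switch on it is driven round clockwise at about 0.8 rad/s with a weak torque (0.02 N m)
- switch_grip (a point): point on the switch's upright axis, 58 mm above the counter, in the middle of the bar handle's height: a dark bar 76 mm long, 16 mm wide and 30 mm tall (from 40 to 70 mm above the counter) on a round skirt of 60 mm diameter whose top lies 43 mm above the counter. Its own x axis lies along the bar; the nose end with the white line is at own -x, z up
- switch_nose (a point): point inside the bar handle near its nose end with the white line, 34 mm from the switch's axis, 58 mm above the counter
- switch (a joint): angle of the bar switch (rad): 0 = off (nose with the white line at the red dot), 1.047 = on (nose at the green dot), growing clockwise seen from above. In the stand's frame the nose points to -x turned 30 degrees towards -y at 0, and 30 degrees towards +y at 1.047. A spring pulls it over centre into the nearer of the two stops (about 0.08 N m to leave a stop, falling to none half way)
Not all that is in view belongs to the job. What is shaped like the tall_doll but pink is not meant.

How it is judged:
By the outcome, as a careful person would: the job done as asked, in the order asked, and still so for the second after the job is handed in, with the robot touching nothing.
It also fails if it takes over 59 s, if anything falls off the work surface, if the arm or the gripper's body presses on something with over 40 N, if the wrist force passes 120 N, or if a joint passes its speed limit or range.

## Working session

There is one attempt and no reset: what is moved stays moved. The work goes in short steps, Python scripts to look and compute and a tool call to move; the robot and the scene stay as the last step left them, time stands still between calls to the robot, and variables do not carry over. Pictures are saved under pics/ and viewed, and the job is handed in when it is done.

Besides the shell and the picture viewer there is one more tool, called after "Emit:" by a JSON object that holds its "fn" and its "kwargs", one argument or row to a line. drive_tool: Moves the arm, as the interface text tells. Its arguments: {"type":"object","properties":{"commands":{"type":"array"},"force":{"type":"number"}},"required":["commands"]}

```bash
ls; mkdir -p pics
python3 - <<'E'
from cell import env
import cv2
o=env.get_obs(); print({k:o[k] for k in o})
for n in ["scene","top","wrist"]:
    c=env.read_camera(n); cv2.imwrite(f"pics/{n}0.png",c["img"]); print(n,c["mtx"].tolist(),c["pose"].round(4).tolist())
E
```

```text
pics
{'time_s': 0.0, 'qpos': array([-70.81093151,  18.44032552,  -4.01515631,  83.17659571,
         1.29684584,  78.53996191,  -3.25868654]), 'joint_velocities': array([ 0.0423567 , -0.00779179,  0.12873569, -0.06458691, -0.01860336,
       -0.0217701 , -0.0109103 ]), 'effort': array([-2.98444538e-04, -4.91285133e+01, -4.04126253e-01, -3.12529850e+01,
       -6.40522619e-02,  4.37783904e-02,  1.68005549e-04]), 'tool_pos': array([0.20488933, 0.61641294, 0.29113215]), 'tool_rot': array([-1.79888463e+02,  7.70859922e-03,  1.61622052e+02]), 'force': array([-0.17843271, -0.26805615,  0.09478878]), 'wrist_torque': array([0.010715  , 0.02546557, 0.01730292]), 'grip_width': 0.08700480523866633}
scene [[508.3051720997999, 0.0, 268.8409997144692], [0.0, 508.3051720997999, 206.09196929500712], [0.0, 0.0, 1.0]] [[-0.4556, -0.3739, 0.8079, -0.5429], [-0.8901, 0.2028, -0.4081, 0.5262], [-0.0113, -0.905, -0.4253, 0.5924], [0.0, 0.0, 0.0, 1.0]]
top [[387.88390188867567, 0.0, 277.93963208325835], [0.0, 387.88390188867567, 215.64294166677863], [0.0, 0.0, 1.0]] [[0.0269, -0.9977, 0.0629, 0.3748], [-0.9996, -0.0271, -0.0019, 0.0139], [0.0036, -0.0629, -0.998, 1.1227], [0.0, 0.0, 0.0, 1.0]]
wrist [[325.19226210127806, 0.0, 277.36946903563387], [0.0, 325.19226210127806, 212.54101621204975], [0.0, 0.0, 1.0]] [[0.3157, 0.9039, 0.2885, 0.125], [0.9489, -0.3001, -0.098, 0.6439], [-0.002, 0.3047, -0.9525, 0.3842], [0.0, 0.0, 0.0, 1.0]]
```

View pics/scene0.png

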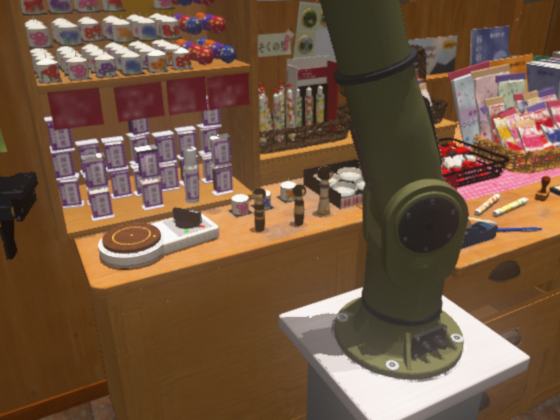

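View pics/top0.png

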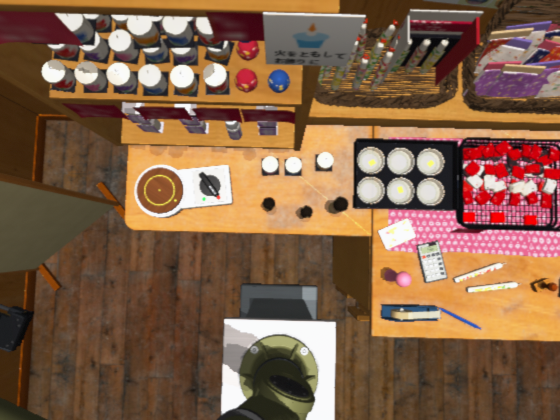

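The top view shows the stand at about (160,190)-(212,186), the dolls at about (268,204), (306,212) and (340,205), and the candles above them. I'll enlarge it.

Run:
```python
import cv2
a=cv2.imread("pics/top0.png"); cv2.imwrite("pics/t0a.png",cv2.resize(a[140:240,240:370],None,fx=6,fy=6,interpolation=cv2.INTER_CUBIC))
cv2.imwrite("pics/t0b.png",cv2.resize(a[150:225,125:240],None,fx=6.5,fy=6.5,interpolation=cv2.INTER_CUBIC))
a=cv2.imread("pics/scene0.png"); cv2.imwrite("pics/s0a.png",cv2.resize(a[160:270,90:350],None,fx=3,fy=3,interpolation=cv2.INTER_CUBIC))
```

```text
(no output)
```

View pics/t0a.png

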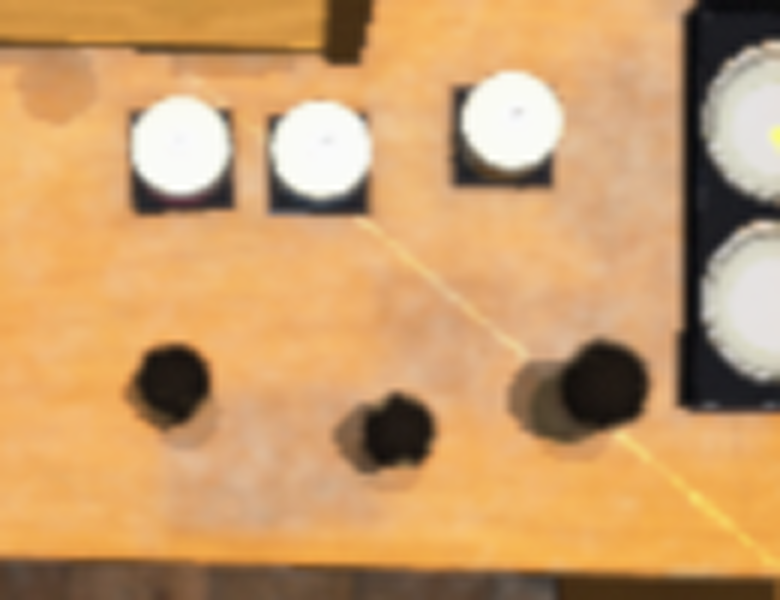

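View pics/t0b.png

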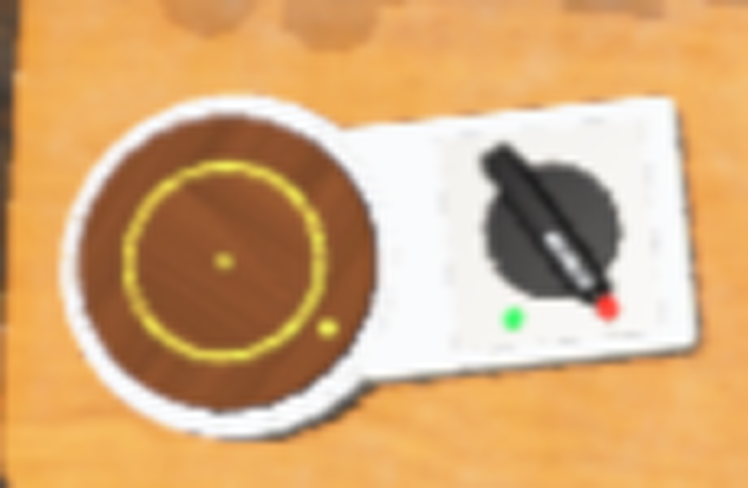

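View pics/s0a.png

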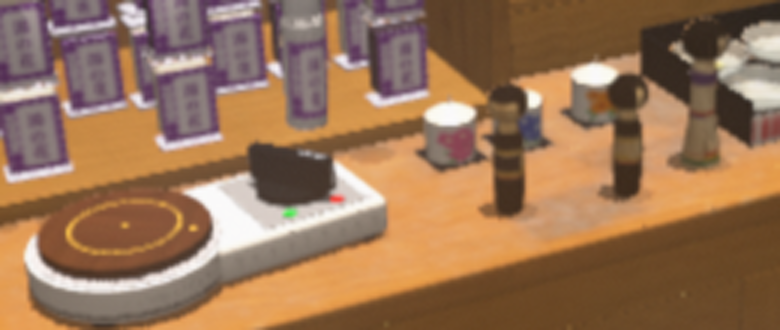

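View pics/wrist0.png

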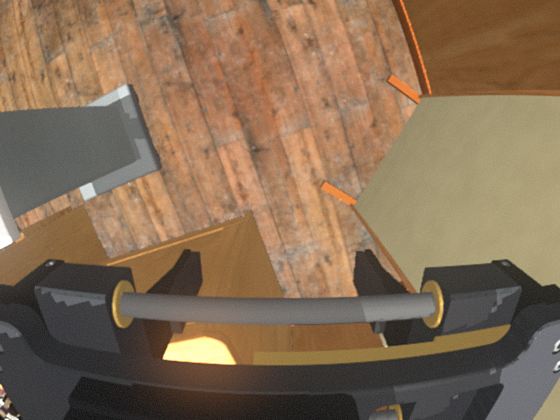

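```bash
cat > h.py <<'E'
import numpy as np, cv2
from cell import env
def ray(c,u,v,fish=False):
    K=c["mtx"];P=c["pose"]; x=(u-K[0,2])/K[0,0]; y=(v-K[1,2])/K[1,1]
    if fish:
        r=np.hypot(x,y); s=np.sin(r)/r if r>1e-9 else 1; d=np.array([x*s,y*s,np.cos(r)])
    else: d=np.array([x,y,1.])
    return P[:3,3],P[:3,:3]@d
def at(c,u,v,z,fish=False):
    o,d=ray(c,u,v,fish); return (o+d*(z-o[2])/d[2])
def proj(c,p,fish=False):
    q=c["pose"][:3,:3].T@(np.asarray(p)-c["pose"][:3,3]);K=c["mtx"]
    if fish:
        r=np.arctan2(np.hypot(q[0],q[1]),q[2]); h=np.hypot(q[0],q[1]); q=np.array([q[0]/h*r,q[1]/h*r,1])
    else:q=q/q[2]
    return K[0,0]*q[0]+K[0,2],K[1,1]*q[1]+K[1,2]
E
python3 - <<'E'
from h import *
t=env.read_camera("top"); s=env.read_camera("scene")
T=lambda x,y,f,x0,y0,z: at(t,(x+.5)/f-.5+x0,(y+.5)/f-.5+y0,z).round(4)
S=lambda x,y,z: at(s,(x+.5)/3-.5+90,(y+.5)/3-.5+160,z).round(4)
print("doll head",T(603,383,6,240,140,.114),"foot/scene",S(700,160,0),S(701,43,.114))
print("bd",T(173,380,6,240,140,.092),T(398,430,6,240,140,.092))
print("candles",[T(x,y,6,240,140,.066) for x,y in((181,146),(321,148),(511,120))])
tc=T(224,261,6.5,125,150,.046);sw=T(553,230,6.5,125,150,.043)
print("tt",tc,"sw",sw,np.linalg.norm(tc-sw), "yaw stand",np.degrees(np.arctan2(tc[1]-sw[1],tc[0]-sw[0]))-90)
print("tt scene",S(124,226,.046))
n=T(607,290,6.5,125,150,.07);e=T(497,157,6.5,125,150,.07); print("nose",n,e,np.linalg.norm(n-e),(n+e)/2)
print("red",T(607,307,6.5,125,150,.034),"green",T(513,319,6.5,125,150,.034))
print(env.get_obs()["time_s"])
# counter edges / tray
print("tray left near", T(686,408,6,240,140,.0), "shelf", T(330,47,6,240,140,.15),"counter front",T(400,565,6,240,140,0))
E
```

```text
doll head [ 0.4748 -0.1494  0.114 ] foot/scene [ 0.4755 -0.1491  0.    ] [ 0.4709 -0.1426  0.114 ]
bd [0.4731 0.0383 0.092 ] [ 0.4535 -0.0622  0.092 ]
candles [array([0.5834, 0.0383, 0.066 ]), array([ 0.5843, -0.0259,  0.066 ]), array([ 0.5997, -0.1129,  0.066 ])]
tt [0.5061 0.3454 0.046 ] sw [0.5238 0.2054 0.043 ] 0.14114634249600658 yaw stand 7.205593993960804
tt scene [0.507  0.3472 0.046 ]
nose [0.4953 0.177  0.07  ] [0.5503 0.2253 0.07  ] 0.07319760925057595 [0.5228  0.20115 0.07   ]
red [0.492  0.1823 0.034 ] green [0.4857 0.2229 0.034 ]
0.25
tray left near [ 0.475  -0.2083  0.    ] shelf [ 0.6109 -0.0255  0.15  ] counter front [ 0.3954 -0.0715  0.    ]
```

```bash
cat >> h.py <<'E'
from scipy.spatial.transform import Rotation as R
def rel(p,yaw):
    """remaining shift (cm, tool axes now) and turn to reach tool-down pose p,yaw"""
    o=env.get_obs(); M=R.from_euler('xyz',o["tool_rot"],degrees=True)
    G=R.from_euler('xyz',[180,0,yaw],degrees=True)
    print("t",round(o["time_s"],2),"pos",o["tool_pos"].round(4),"rot",o["tool_rot"].round(2),"q",o["qpos"].round(0),"F",o["force"].round(1),"w",round(o["grip_width"],4))
    print("shift cm tool",(M.inv().apply(np.asarray(p)-o["tool_pos"])*100).round(2),"turn",(M.inv()*G).as_rotvec(degrees=True).round(2))
def plan(p,yaw,n):
    o=env.get_obs(); p0=o["tool_pos"]; y0=o["tool_rot"][2]
    for i in range(n):
        a=y0+(yaw-y0)*i/n; M=R.from_euler('xyz',[180,0,a],degrees=True)
        print((M.inv().apply(np.asarray(p)-p0)*100/n).round(2), round((y0-yaw)/n,2))
E
python3 - <<'E'
from h import *
rel([.46,.32,.29],90); plan([.46,.32,.30],90,12)
E
```

```text
t 0.25 pos [0.2049 0.6166 0.2917] rot [-179.95    0.    161.62] q [-71.  18.  -4.  83.   1.  79.  -3.] F [ 0.5 -0.7  0.6] w 0.087
shift cm tool [-33.56 -20.11   0.19] turn [-4.000e-02  4.000e-02  7.162e+01]
[-2.8  -1.68 -0.07] 5.97
[-2.96 -1.38 -0.07] 5.97
[-3.08 -1.06 -0.07] 5.97
[-3.18 -0.73 -0.07] 5.97
[-3.24 -0.4  -0.07] 5.97
[-3.26 -0.06 -0.07] 5.97
[-3.25  0.28 -0.07] 5.97
[-3.2   0.61 -0.07] 5.97
[-3.12  0.94 -0.07] 5.97
[-3.01  1.26 -0.07] 5.97
[-2.86  1.57 -0.07] 5.97
[-2.68  1.86 -0.07] 5.97
```

Emit:
{"fn": "drive_tool", "kwargs": {
  "commands": [
    [-2.8,-1.7,-0.07,0,0,6,1],
    [-3,-1.4,-0.07,0,0,6,1],
    [-3.1,-1.1,-0.07,0,0,6,1],
    [-3.2,-0.7,-0.07,0,0,6,1],
    [-3.2,-0.4,-0.07,0,0,6,1],
    [-3.2,-0.1,-0.07,0,0,6,1],
    [-3.2,0.3,-0.07,0,0,6,1],
    [-3.2,0.6,-0.07,0,0,6,1],
    [-3.1,0.9,-0.07,0,0,6,1],
    [-3,1.3,-0.07,0,0,6,1],
    [-2.9,1.6,-0.07,0,0,6,1],
    [-2.7,1.9,-0.07,0,0,5.6,1],
    [0,0,0,0,0,0,1]
  ]
}}

```text
time_s: 1.33
tool_pos: [0.4646, 0.3117, 0.3012]
tool_rot: [179.8, 0.2, 89.2]
force: [0.7, -1.2, -0.6]
grip_width: 0.0869
```

Run:
```python
from h import *
rel([.45,-.147,.29],90)
cv2.imwrite("pics/w1.png",env.read_camera("wrist")["img"])
```

```text
t 1.33 pos [0.4646 0.3117 0.3012] rot [1.7979e+02 1.7000e-01 8.9160e+01] q [-52.   7.  16.  96.  -2.  77. -36.] F [ 0.7 -1.2 -0.6] w 0.0869
shift cm tool [-45.88  -0.79   1.26] turn [ 0.21  0.17 -0.84]
```

View pics/w1.png

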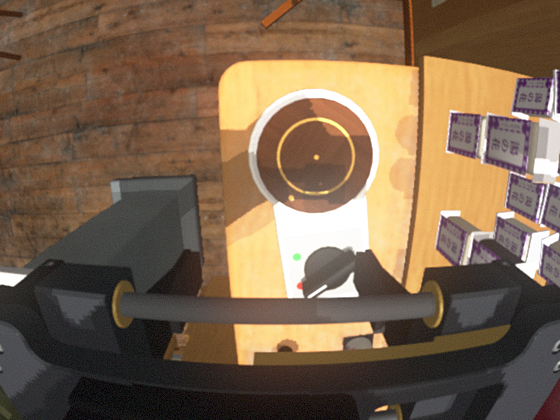

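The wrist view shows the turntable centre dot at (316,157) and the switch at about (330,270), and nothing is in the way of the travel.

Emit:
{"fn": "drive_tool", "kwargs": {
  "commands": [
    [-3.5,0,0,0.2,0.2,-0.8,1],
    [-3.5,0,0,0,0,0,1],
    [-3.5,0,0,0,0,0,1],
    [-3.5,0,0,0,0,0,1],
    [-3.5,0,0,0,0,0,1],
    [-3.5,0,0,0,0,0,1],
    [-3.5,0,0,0,0,0,1],
    [-3.5,0,0,0,0,0,1],
    [-3.5,0,0,0,0,0,1],
    [-3.5,0,0,0,0,0,1],
    [-3.5,0,0,0,0,0,1],
    [-3.5,0,0,0,0,0,1],
    [-3.4,0,0,0,0,0,1],
    [0,0,0,0,0,0,1]
  ]
}}

```text
time_s: 2.55
tool_pos: [0.4644, -0.1416, 0.2998]
tool_rot: [-179.9, -0.0, 90.4]
force: [-0.1, -0.1, 0.5]
grip_width: 0.0867
```

Run:
```python
from h import *
w=env.read_camera("wrist");print("tt",)
rel([.474,-.147,.25],90)
cv2.imwrite("pics/w2.png",w["img"])
for z in (.134,0):print(proj(w,[.474,-.147,z],True))
cv2.imwrite("pics/tp2.png",env.read_camera("top")["img"])
```

```text
tt
t 2.6 pos [ 0.4649 -0.1378  0.2995] rot [-179.84   -0.18   90.52] q [-30.  -4.  42. 106.   3.  77.  12.] F [ 0.   0.9 -0.3] w 0.087
shift cm tool [-0.94  0.92  4.94] turn [-0.16 -0.18  0.52]
(np.float64(289.1757032210531), np.float64(221.2997120496875))
(np.float64(285.56814824370656), np.float64(185.63438322824177))
```

View pics/w2.png

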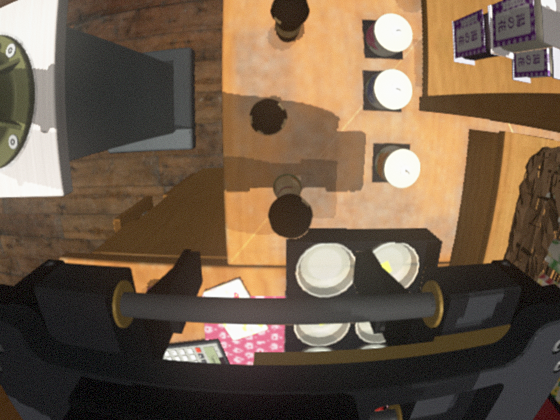

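View pics/tp2.png

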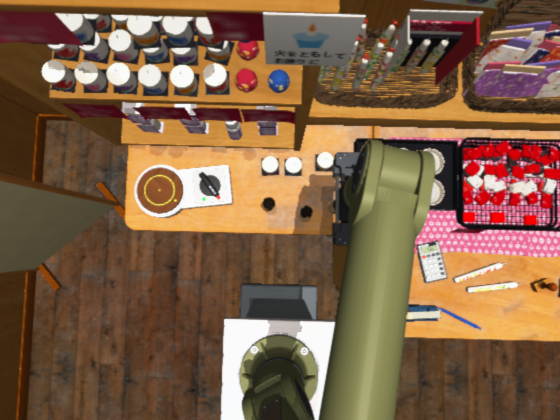

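The wrist view shows the tall doll with its head at (291,215) and foot at (288,185). The prediction was (289,216)/(286,186), so x is about 0.4755. Descending over it with the jaws along x.

Emit:
{"fn": "drive_tool", "kwargs": {
  "commands": [
    [-0.9,1.1,0,0,0,0.5,1],
    [0,0,1.5,0,0,0,1],
    [0,0,0,0,0,0,1],
    [0,0,0,0,0,0,1]
  ]
}}

```text
time_s: 2.98
tool_pos: [0.4762, -0.1415, 0.2834]
tool_rot: [-179.7, -0.2, 90.5]
force: [0.8, 0.6, 0.5]
grip_width: 0.0868
```

Run:
```python
from h import *
rel([.4755,-.147,.147],90)
```

```text
t 2.98 pos [ 0.4762 -0.1415  0.2834] rot [-179.67   -0.24   90.5 ] q [-29.  -1.  43. 106.   1.  75.  14.] F [0.8 0.6 0.5] w 0.0868
shift cm tool [-6.000e-01  1.000e-02  1.364e+01] turn [-0.33 -0.24  0.5 ]
```

Emit:
{"fn": "drive_tool", "kwargs": {
  "commands": [
    [-0.6,0,2,-0.2,-0.2,0.5,1],
    [0,0,3,0,0,0,1],
    [0,0,2.5,0,0,0,1],
    [0,0,0,0,0,0,1],
    [0,0,0,0,0,0,1]
  ]
}}

```text
time_s: 3.4
tool_pos: [0.476, -0.1485, 0.209]
tool_rot: [-179.9, -0.0, 89.9]
force: [0.1, 0.5, 0.8]
grip_width: 0.0871
```

Run:
```python
from h import *
w=env.read_camera("wrist")
rel([.4755,-.147,.147],90)
cv2.imwrite("pics/w3.png",w["img"])
for z in (.134,.114,0):print(proj(w,[.4755,-.147,z],True))
```

```text
t 3.45 pos [ 0.4769 -0.1489  0.2102] rot [ 1.7996e+02 -1.0000e-02  8.9900e+01] q [-28.   3.  44. 112.  -3.  66.  17.] F [ 0.5 -0.7  0.3] w 0.0869
shift cm tool [ 0.19 -0.15  6.32] turn [ 0.04 -0.01 -0.1 ]
(np.float64(277.0989358152805), np.float64(261.832589903295))
(np.float64(277.1698173388205), np.float64(247.7671534036518))
(np.float64(277.41262832580185), np.float64(199.62609398868943))
```

View pics/w3.png

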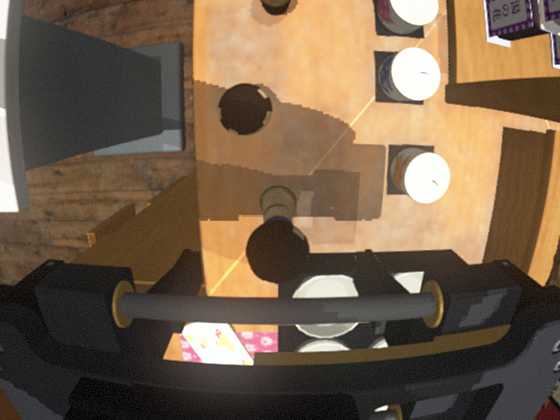

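The doll's head is at (278,250) and its foot at (278,200), which match the predictions (277,248)/(277,200). Descending the rest, then closing.

Emit:
{"fn": "drive_tool", "kwargs": {
  "commands": [
    [0.1,-0.1,2.2,0,0,0,1],
    [0,0,2.2,0,0,0,1],
    [0,0,1.8,0,0,0,1],
    [0,0,0,0,0,0,1],
    [0,0,0,0,0,0,1],
    [0,0,0,0,0,0,0.8]
  ],
  "force": 15
}}

```text
time_s: 3.95
tool_pos: [0.4768, -0.1488, 0.1492]
tool_rot: [179.8, 0.0, 89.8]
force: [0.1, -0.0, 0.1]
grip_width: 0.0847
```

Run:
```python
from h import *
rel([.4755,-.147,.147],90)
s=env.read_camera("scene")
cv2.imwrite("pics/s3.png",cv2.resize(s["img"][150:260,230:400],None,fx=4,fy=4,interpolation=cv2.INTER_CUBIC))
```

```text
t 3.95 pos [ 0.4768 -0.1488  0.1492] rot [1.7981e+02 1.0000e-02 8.9840e+01] q [-27.   8.  44. 115.  -7.  59.  21.] F [ 0.1 -0.   0.1] w 0.0847
shift cm tool [ 0.18 -0.13  0.22] turn [ 0.19  0.01 -0.16]
```

View pics/s3.png

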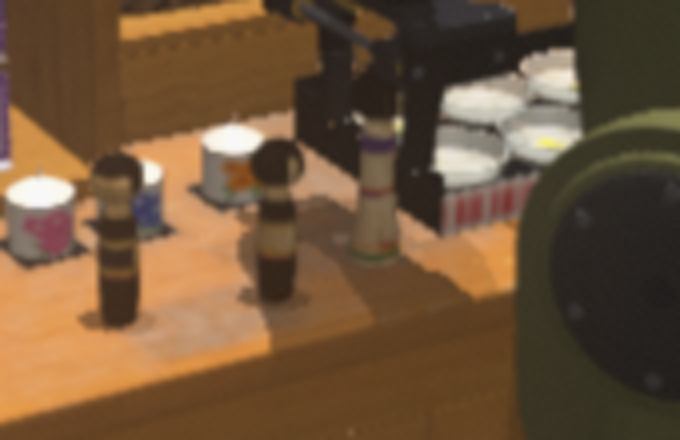

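The doll stands between the fingers and the neighbours are clear. Closing.

Emit:
{"fn": "drive_tool", "kwargs": {
  "commands": [
    [0.15,-0.1,0,0,0,0,0.6],
    [0,0,0,0,0,0,0.5],
    [0,0,0,0,0,0,0.4],
    [0,0,0,0,0,0,0.35],
    [0,0,0,0,0,0,0.3],
    [0,0,0,0,0,0,0.3],
    [0,0,0,0,0,0,0.3],
    [0,0,0,0,0,0,0.3]
  ],
  "force": 15
}}

```text
time_s: 4.67
tool_pos: [0.4744, -0.1471, 0.1471]
tool_rot: [180.0, 0.0, 89.8]
force: [1.0, 0.4, -0.9]
grip_width: 0.0379
```

Emit:
{"fn": "drive_tool", "kwargs": {
  "commands": [
    [0,0,0,0,0,0,0.3],
    [0,0,-0.5,0,0,0,0.3],
    [0,0,-1.5,0,0,0,0.3],
    [0,0,-2,0,0,0,0.3],
    [0,0,-2,0,0,0,0.3],
    [0,0,-2,0,0,0,0.3],
    [0,0,-2,0,0,0,0.3],
    [0,0,-2,0,0,0,0.3],
    [0,0,-2,0,0,0,0.3],
    [0,0,-1.5,0,0,0,0.3],
    [0,0,-0.5,0,0,0,0.3],
    [0,0,0,0,0,0,0.3],
    [0,0,0,0,0,0,0.3]
  ],
  "force": 20
}}

```text
time_s: 5.75
tool_pos: [0.474, -0.147, 0.3065]
tool_rot: [-180.0, -0.0, 89.8]
force: [-0.1, 0.5, -1.3]
grip_width: 0.0378
```

Run:
```python
from h import *
rel([.48,.20,.31],90)
s=env.read_camera("scene")
cv2.imwrite("pics/s4.png",cv2.resize(s["img"][80:260,230:400],None,fx=3.3,fy=3.3,interpolation=cv2.INTER_CUBIC))
```

```text
t 5.75 pos [ 0.474  -0.147   0.3065] rot [-1.7996e+02 -1.0000e-02  8.9820e+01] q [-30.  -3.  43. 104.   2.  78.  13.] F [-0.1  0.5 -1.3] w 0.0378
shift cm tool [34.71  0.49 -0.34] turn [-0.04 -0.01 -0.18]
```

View pics/s4.png

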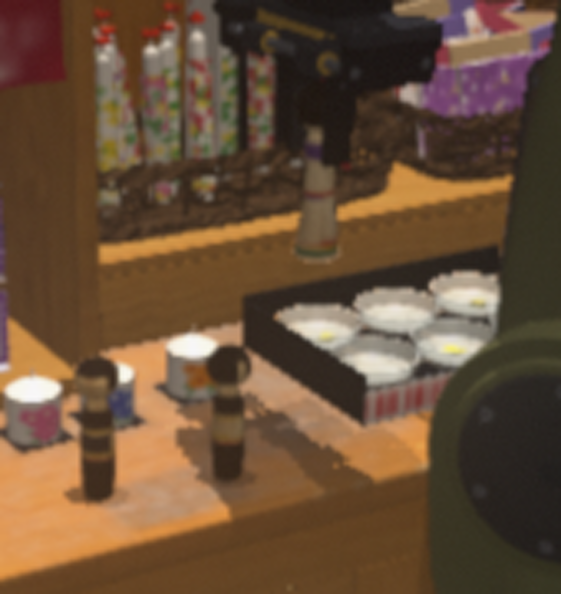

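The doll hangs upright in the grip, with its bottom at about z 0.158 and the black dolls undisturbed. Moving left.

Emit:
{"fn": "drive_tool", "kwargs": {
  "commands": [
    [1,0,0,0,0,0,0.3],
    [2,0,0,0,0,0,0.3],
    [3,0,0,0,0,0,0.3],
    [3,0,0,0,0,0,0.3],
    [3,0,0,0,0,0,0.3],
    [3,0,0,0,0,0,0.3],
    [3,0,0,0,0,0,0.3],
    [3,0,0,0,0,0,0.3],
    [3,0,0,0,0,0,0.3],
    [3,0,0,0,0,0,0.3],
    [3,0,0,0,0,0,0.3],
    [2.5,0,0,0,0,0,0.3],
    [1.5,0,0,0,0,0,0.3],
    [0.7,0,0,0,0,0,0.3],
    [0,0,0,0,0,0,0.3],
    [0,0,0,0,0,0,0.3]
  ],
  "force": 20
}}

```text
time_s: 7.13
tool_pos: [0.4755, 0.1986, 0.3067]
tool_rot: [-180.0, 0.1, 89.8]
force: [0.4, -0.8, -0.5]
grip_width: 0.0378
```

Run:
```python
from h import *
w=env.read_camera("wrist")
rel([.5065,.346,.31],180); plan([.5065,.346,.30],180,15)
cv2.imwrite("pics/w5.png",w["img"])
print("pred",proj(w,[.5065,.346,.046],True))
```

```text
t 7.18 pos [0.4757 0.198  0.3069] rot [-1.7999e+02  6.0000e-02  8.9680e+01] q [-47.   1.  22. 102.  -0.  77. -25.] F [-0.3 -0.  -0.7] w 0.038
shift cm tool [14.81  2.99 -0.33] turn [-6.000e-02  4.000e-02 -9.032e+01]
[0.99 0.2  0.05] -6.02
[0.96 0.3  0.05] -6.02
[0.92 0.4  0.05] -6.02
[0.88 0.5  0.05] -6.02
[0.82 0.59 0.05] -6.02
[0.75 0.67 0.05] -6.02
[0.68 0.74 0.05] -6.02
[0.6  0.81 0.05] -6.02
[0.51 0.87 0.05] -6.02
[0.42 0.92 0.05] -6.02
[0.32 0.96 0.05] -6.02
[0.22 0.98 0.05] -6.02
[0.11 1.   0.05] -6.02
[0.01 1.01 0.05] -6.02
[-0.1   1.    0.05] -6.02
pred (np.float64(305.99922067705995), np.float64(54.89798986381075))
```

View pics/w5.png

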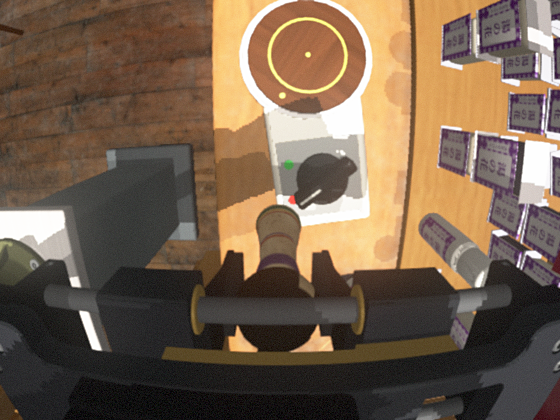

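The wrist view has the turntable dot at (308,55), against (306,55) predicted. The doll is held straight, with its foot at (278,215). The switch nose is still at the red dot (292,199). Moving over the turntable while turning the jaws to lie along y.

Emit:
{"fn": "drive_tool", "kwargs": {
  "commands": [
    [1,0.2,0.05,0,0,-6,0.3],
    [1,0.3,0.05,0,0,-6,0.3],
    [0.9,0.4,0.05,0,0,-6,0.3],
    [0.9,0.5,0.05,0,0,-6,0.3],
    [0.8,0.6,0.05,0,0,-6,0.3],
    [0.75,0.7,0.05,0,0,-6,0.3],
    [0.7,0.75,0.05,0,0,-6,0.3],
    [0.6,0.8,0.05,0,0,-6,0.3],
    [0.5,0.9,0.05,0,0,-6,0.3],
    [0.4,0.9,0.05,0,0,-6,0.3],
    [0.3,0.95,0.05,0,0,-6,0.3],
    [0.2,1,0.05,0,0,-6,0.3],
    [0.1,1,0.05,0,0,-6,0.3],
    [0,1,0.05,0,0,-6,0.3],
    [-0.1,1,0.05,0,0,-6.2,0.3],
    [0,0,0,0,0,0,0.3],
    [0,0,0,0,0,0,0.3]
  ],
  "force": 20
}}

```text
time_s: 8.6
tool_pos: [0.5079, 0.3467, 0.2996]
tool_rot: [-179.9, 0.0, 179.8]
force: [0.3, -0.4, -2.4]
grip_width: 0.038
```

Run:
```python
from h import *
w=env.read_camera("wrist")
rel([.507,.346,.22],180)
cv2.imwrite("pics/w6.png",w["img"])
print("pred",proj(w,[.507,.346,.046],True))
```

```text
t 8.65 pos [0.5079 0.3464 0.2997] rot [-1.7995e+02  1.0000e-02  1.7973e+02] q [-48.  14.  13.  88.  -3.  78.  55.] F [ 0.1  0.2 -0.3] w 0.038
shift cm tool [ 0.09 -0.03  7.97] turn [-0.05  0.01 -0.27]
pred (np.float64(276.39786727468675), np.float64(188.73192820606155))
```

View pics/w6.png

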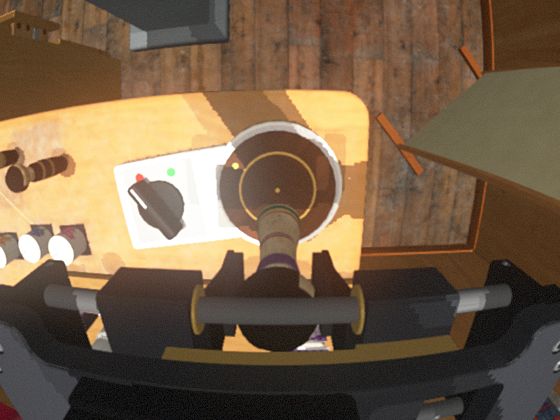

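The dot is at (277.5,190), against (276.4,188.7) predicted, so the alignment is within about 1 mm. Lowering.

Emit:
{"fn": "drive_tool", "kwargs": {
  "commands": [
    [0,0,0.8,0,0,-0.2,0.3],
    [0,0,1.6,0,0,0,0.3],
    [0,0,1.6,0,0,0,0.3],
    [0,0,1.6,0,0,0,0.3],
    [0,0,1.6,0,0,0,0.3],
    [0,0,1.2,0,0,0,0.3],
    [0,0,0.7,0,0,0,0.3],
    [0,0,0.3,0,0,0,0.3],
    [0,0,0,0,0,0,0.3],
    [0,0,0,0,0,0,0.3]
  ],
  "force": 20
}}

```text
time_s: 9.48
tool_pos: [0.5077, 0.3483, 0.2063]
tool_rot: [180.0, 0.1, -179.8]
force: [0.2, -0.5, -0.3]
grip_width: 0.0377
```

Run:
```python
from h import *
w=env.read_camera("wrist")
rel([.5075,.3465,.195],180)
cv2.imwrite("pics/w7.png",w["img"])
s=env.read_camera("scene")
cv2.imwrite("pics/s7.png",cv2.resize(s["img"][150:290,60:240],None,fx=4,fy=4,interpolation=cv2.INTER_CUBIC))
print("pred",proj(w,[.507,.346,.046],True))
```

```text
t 9.53 pos [0.5078 0.3485 0.2066] rot [ 1.7994e+02  8.0000e-02 -1.7979e+02] q [-47.  17.  12.  95.  -4.  68.  56.] F [ 0.5 -0.4 -1. ] w 0.0376
shift cm tool [ 0.03 -0.2   1.16] turn [0.06 0.08 0.21]
pred (np.float64(273.68281772670196), np.float64(215.40408274582703))
```

View pics/w7.png

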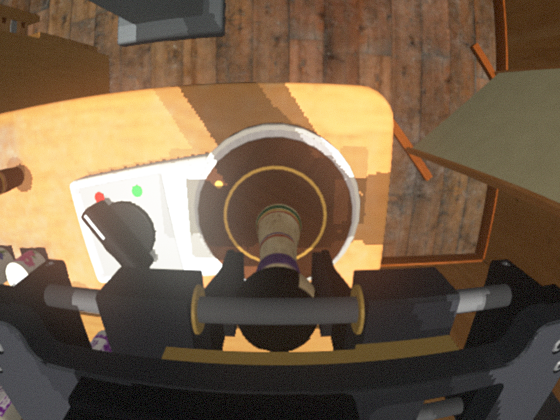

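View pics/s7.png

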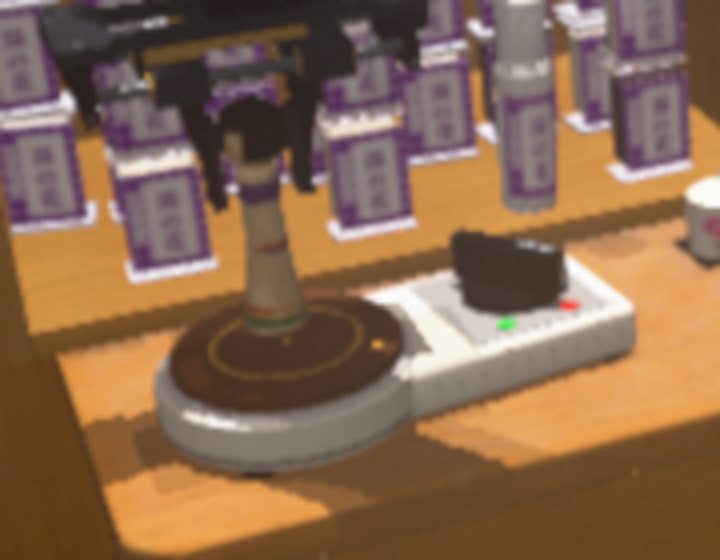

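The ring spans columns 223 to 326, so its centre is 274.5, while the doll is at 278.5: y is about 2 mm too far. Correcting that and lowering to just above the disc.

Emit:
{"fn": "drive_tool", "kwargs": {
  "commands": [
    [0,-0.2,0.4,0,0,0.2,0.3],
    [0,0,0.3,0,0,0,0.3],
    [0,0,0.2,0,0,0,0.3],
    [0,0,0,0,0,0,0.3],
    [0,0,0,0,0,0,0.3]
  ]
}}

```text
time_s: 10.0
tool_pos: [0.5072, 0.3462, 0.1964]
tool_rot: [-180.0, -0.0, -180.0]
force: [0.1, -0.1, -0.9]
grip_width: 0.0381
```

Emit:
{"fn": "drive_tool", "kwargs": {
  "commands": [
    [0,0,0.1,0,0,0,0.3],
    [0,0,0,0,0,0,0.3],
    [0,0,0,0,0,0,0.3]
  ]
}}

```text
time_s: 10.25
tool_pos: [0.5073, 0.3463, 0.1956]
tool_rot: [180.0, 0.0, -180.0]
force: [0.4, -0.4, -1.4]
grip_width: 0.038
```

Run:
```python
from h import *
w=env.read_camera("wrist")
rel([.5075,.346,.195],180)
cv2.imwrite("pics/w8.png",cv2.resize(w["img"][100:260,170:400],None,fx=3,fy=3))
print("pred",proj(w,[.507,.346,.046],True))
for i in range(3):print(env.get_obs()["force"])
```

```text
t 10.3 pos [0.5073 0.3463 0.1957] rot [ 180.      0.   -179.98] q [-47.  18.  13.  96.  -4.  67.  56.] F [ 0.1  0.8 -0.9] w 0.0378
shift cm tool [-0.02 -0.03  0.07] turn [0.   0.   0.02]
pred (np.float64(276.24808625928785), np.float64(220.2525248261838))
[ 0.07941416  0.81019012 -0.88363178]
[ 0.07941416  0.81019012 -0.88363178]
[ 0.07941416  0.81019012 -0.88363178]
```

View pics/w8.png

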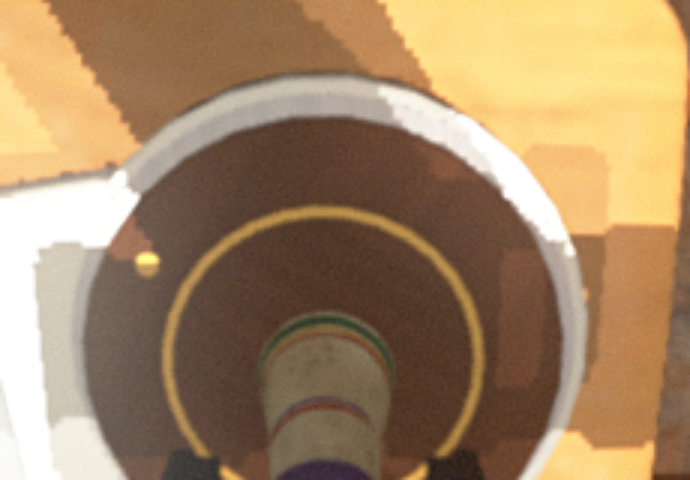

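The ring centre is at crop column 323 and the doll at 327, about 1 mm apart. The doll is still carried (Fz about -1), so I'm lowering in small steps.

Emit:
{"fn": "drive_tool", "kwargs": {
  "commands": [
    [0,-0.08,0.1,0,0,0,0.3],
    [0,0,0,0,0,0,0.3],
    [0,0,0,0,0,0,0.3]
  ]
}}

```text
time_s: 10.55
tool_pos: [0.5073, 0.3453, 0.1945]
tool_rot: [-180.0, -0.0, -180.0]
force: [-0.2, 0.2, -0.8]
grip_width: 0.0381
```

Emit:
{"fn": "drive_tool", "kwargs": {
  "commands": [
    [0,0,0.1,0,0,0,0.3],
    [0,0,0,0,0,0,0.3],
    [0,0,0,0,0,0,0.3]
  ]
}}

```text
time_s: 10.8
tool_pos: [0.5073, 0.3455, 0.1936]
tool_rot: [-180.0, -0.0, -180.0]
force: [0.3, 0.3, -1.4]
grip_width: 0.0378
```

Emit:
{"fn": "drive_tool", "kwargs": {
  "commands": [
    [0,0,0.1,0,0,0,0.3],
    [0,0,0,0,0,0,0.3],
    [0,0,0,0,0,0,0.3]
  ]
}}

```text
time_s: 11.05
tool_pos: [0.5074, 0.3456, 0.193]
tool_rot: [180.0, 0.0, -180.0]
force: [-0.5, 1.1, 1.6]
grip_width: 0.038
```

Contact: Fz turned to +1.6. Releasing gently.

Emit:
{"fn": "drive_tool", "kwargs": {
  "commands": [
    [0,0,0,0,0,0,0.45],
    [0,0,0,0,0,0,0.5],
    [0,0,0,0,0,0,0.6],
    [0,0,0,0,0,0,0.8],
    [0,0,0,0,0,0,1],
    [0,0,0,0,0,0,1],
    [0,0,0,0,0,0,1]
  ],
  "force": 10
}}

```text
time_s: 11.63
tool_pos: [0.5073, 0.3454, 0.1925]
tool_rot: [-180.0, 0.0, -180.0]
force: [0.0, -0.5, 0.5]
grip_width: 0.069
```

Run:
```python
from h import *
w=env.read_camera("wrist")
rel([.5075,.346,.3],180)
cv2.imwrite("pics/w9.png",w["img"])
```

```text
t 11.68 pos [0.5073 0.3454 0.1925] rot [-180.     -0.   -179.98] q [-47.  18.  13.  96.  -4.  67.  56.] F [0.6 0.5 0.7] w 0.0731
shift cm tool [ -0.02   0.06 -10.75] turn [-0.   -0.    0.02]
```

View pics/w9.png

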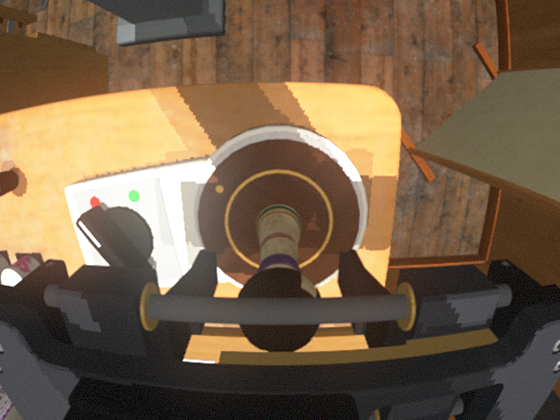

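The doll stands free between the opening fingers. Rising straight up.

Emit:
{"fn": "drive_tool", "kwargs": {
  "commands": [
    [0,0,0,0,0,0,1],
    [0,0,0,0,0,0,1],
    [0,0,-0.5,0,0,0,1],
    [0,0,-1,0,0,0,1],
    [0,0,-2,0,0,0,1],
    [0,0,-2,0,0,0,1],
    [0,0,-2,0,0,0,1],
    [0,0,-2,0,0,0,1],
    [0,0,-2,0,0,0,1],
    [0,0,-0.5,0,0,0,1],
    [0,0,0,0,0,0,1]
  ]
}}

```text
time_s: 12.6
tool_pos: [0.5081, 0.3459, 0.3153]
tool_rot: [179.8, 0.2, -180.0]
force: [0.4, -0.0, -0.7]
grip_width: 0.0868
```

Run:
```python
from h import *
w=env.read_camera("wrist")
rel([.488,.145,.30],90); plan([.488,.145,.30],90,15)
cv2.imwrite("pics/w10.png",w["img"])
s=env.read_camera("scene")
cv2.imwrite("pics/s10.png",cv2.resize(s["img"][150:290,60:240],None,fx=4,fy=4,interpolation=cv2.INTER_CUBIC))
```

```text
t 12.65 pos [0.5075 0.3455 0.3134] rot [ 1.7994e+02  8.0000e-02 -1.7998e+02] q [-48.  13.  13.  87.  -3.  79.  56.] F [-0.3 -0.4 -0.1] w 0.0866
shift cm tool [  1.96 -20.06   1.31] turn [1.100e-01 1.000e-02 9.002e+01]
[ 0.13 -1.34  0.09] -18.0
[ 0.54 -1.23  0.09] -18.0
[ 0.89 -1.    0.09] -18.0
[ 1.16 -0.68  0.09] -18.0
[ 1.31 -0.29  0.09] -18.0
[1.34 0.13 0.09] -18.0
[1.23 0.54 0.09] -18.0
[1.01 0.89 0.09] -18.0
[0.68 1.16 0.09] -18.0
[0.29 1.31 0.09] -18.0
[-0.13  1.34  0.09] -18.0
[-0.54  1.23  0.09] -18.0
[-0.89  1.01  0.09] -18.0
[-1.16  0.68  0.09] -18.0
[-1.31  0.29  0.09] -18.0
```

View pics/w10.png

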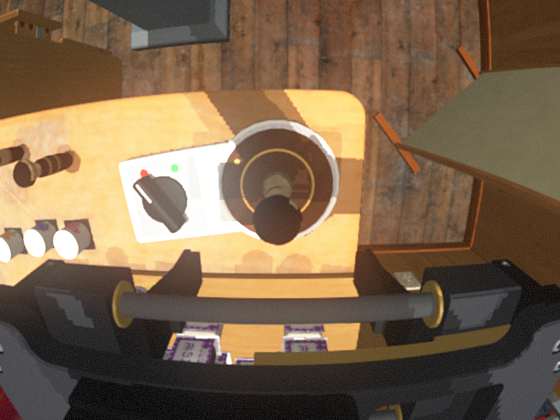

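View pics/s10.png

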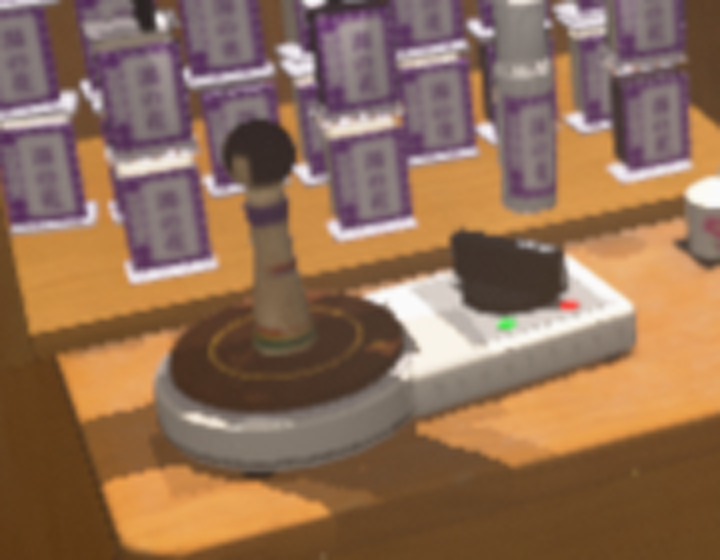

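The doll stands upright and free, centred in the ring. Now moving over to the switch.

```bash
sed -i 's/y0=o\["tool_rot"\]\[2\]/y0=o["tool_rot"][2]%360/' h.py
python3 - <<'E'
from h import *
plan([.488,.145,.30],90,15)
E
```

```text
[ 0.13 -1.34  0.08] 6.0
[-0.01 -1.34  0.08] 6.0
[-0.15 -1.33  0.08] 6.0
[-0.29 -1.31  0.08] 6.0
[-0.43 -1.27  0.08] 6.0
[-0.56 -1.22  0.08] 6.0
[-0.68 -1.16  0.08] 6.0
[-0.8  -1.08  0.08] 6.0
[-0.91 -0.99  0.08] 6.0
[-1.01 -0.89  0.08] 6.0
[-1.09 -0.78  0.08] 6.0
[-1.17 -0.66  0.08] 6.0
[-1.23 -0.53  0.08] 6.0
[-1.28 -0.4   0.08] 6.0
[-1.31 -0.27  0.08] 6.0
```

Emit:
{"fn": "drive_tool", "kwargs": {
  "commands": [
    [0.13,-1.35,0.05,0,0,6,0.8],
    [0,-1.35,0.05,0,0,6,0.6],
    [-0.15,-1.3,0.05,0,0,6,0.4],
    [-0.3,-1.3,0.05,0,0,6,0.2],
    [-0.4,-1.3,0.05,0,0,6,0],
    [-0.55,-1.2,0.05,0,0,6,0],
    [-0.7,-1.2,0.05,0,0,6,0],
    [-0.8,-1.1,0.05,0,0,6,0],
    [-0.9,-1,0.05,0,0,6,0],
    [-1,-0.9,0.05,0,0,6,0],
    [-1.1,-0.8,0.05,0,0,6,0],
    [-1.2,-0.65,0.05,0,0,6,0],
    [-1.2,-0.55,0.05,0,0,6,0],
    [-1.3,-0.4,0.05,0,0,6,0],
    [-1.3,-0.3,0.05,0,0,6,0],
    [0,0,0,0,0,0,0],
    [0,0,0,0,0,0,0]
  ]
}}

```text
time_s: 14.12
tool_pos: [0.4864, 0.1441, 0.304]
tool_rot: [-179.9, 0.0, 90.1]
force: [-0.6, 0.6, -0.0]
grip_width: 0.0007
```

Run:
```python
from h import *
w=env.read_camera("wrist")
rel([.487,.148,.118],90)
cv2.imwrite("pics/w11.png",w["img"])
print(proj(w,[.5238,.2054,.043],True),proj(w,[.4935,.1824,.07],True),proj(w,[.487,.148,.034],True))
```

```text
t 14.17 pos [0.4865 0.145  0.3043] rot [-179.93    0.     90.2 ] q [-44.   0.  24. 103.  -0.  77. -19.] F [ 0.6  0.  -0.3] w 0.0008
shift cm tool [ 0.3   0.07 18.63] turn [-0.07  0.    0.2 ]
(np.float64(312.3204422120424), np.float64(133.7615733553647)) (np.float64(284.81402595600173), np.float64(157.8077968732802)) (np.float64(278.25054417669816), np.float64(183.17238745440977))
```

View pics/w11.png

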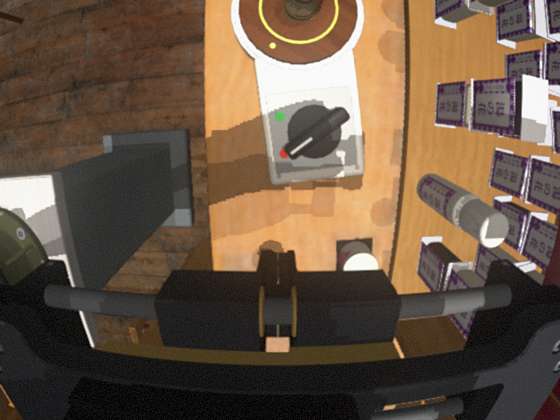

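The switch skirt centre is at (315,132) and the nose at (286,155), both as predicted within about 2 mm. Descending beside the nose.

Emit:
{"fn": "drive_tool", "kwargs": {
  "commands": [
    [0.2,0.1,1,0,0,0.2,0],
    [0,0,2,0,0,0,0],
    [0,0,2.5,0,0,0,0],
    [0,0,2.5,0,0,0,0],
    [0,0,2.5,0,0,0,0],
    [0,0,2.5,0,0,0,0],
    [0,0,2,0,0,0,0],
    [0,0,1.5,0,0,0,0],
    [0,0,1,0,0,0,0],
    [0,0,0.5,0,0,0,0],
    [0,0,0,0,0,0,0],
    [0,0,0,0,0,0,0]
  ]
}}

```text
time_s: 15.17
tool_pos: [0.4882, 0.1468, 0.1253]
tool_rot: [180.0, -0.0, 89.9]
force: [-0.6, -0.4, 0.6]
grip_width: 0.0006
```

Run:
```python
from h import *
w=env.read_camera("wrist")
rel([.488,.148,.118],90)
cv2.imwrite("pics/w12.png",w["img"])
```

```text
t 15.22 pos [0.4886 0.1468 0.1258] rot [ 1.7992e+02 -4.0000e-02  8.9850e+01] q [-42.  10.  24. 114.  -5.  56. -15.] F [ 0.  -0.5  0.4] w 0.0003
shift cm tool [ 0.12 -0.06  0.78] turn [ 0.08 -0.04 -0.15]
```

View pics/w12.png

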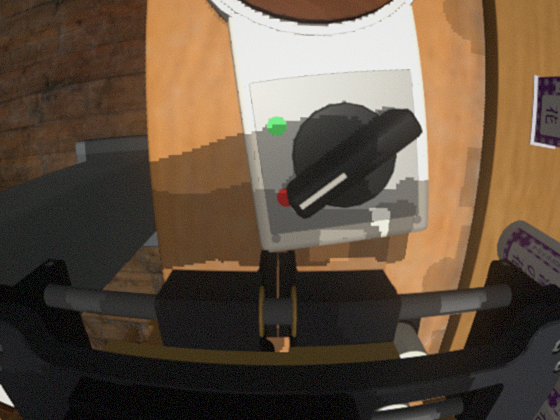

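The closed fingers (columns 262–296) are beside the nose (about 290–310, 205). Shifting slightly outward, lowering, then pushing towards +y.

Emit:
{"fn": "drive_tool", "kwargs": {
  "commands": [
    [0,0.4,0.6,0,0,-0.1,0],
    [0,0,0,0,0,0,0],
    [0.7,0,0,0,0,0,0],
    [0.7,0,0,0,0,0,0],
    [0.4,0,0,0,0,0,0],
    [0.4,0,0,0,0,0,0],
    [0.3,0,0,0,0,0,0],
    [0,0,0,0,0,0,0]
  ]
}}

```text
time_s: 15.88
tool_pos: [0.491, 0.1694, 0.1187]
tool_rot: [-179.8, 0.2, 89.9]
force: [-1.8, -6.2, 2.7]
grip_width: 0.0004
```

Run:
```python
from h import *
w=env.read_camera("wrist")
rel([.491,.197,.12],90)
cv2.imwrite("pics/w13.png",w["img"])
```

```text
t 15.93 pos [0.491  0.1693 0.1186] rot [-179.82    0.22   89.89] q [-43.  12.  24. 113.  -6.  56. -17.] F [-3.  -5.7  3. ] w 0.0005
shift cm tool [ 2.77 -0.01 -0.15] turn [-0.18  0.22 -0.11]
```

View pics/w13.png

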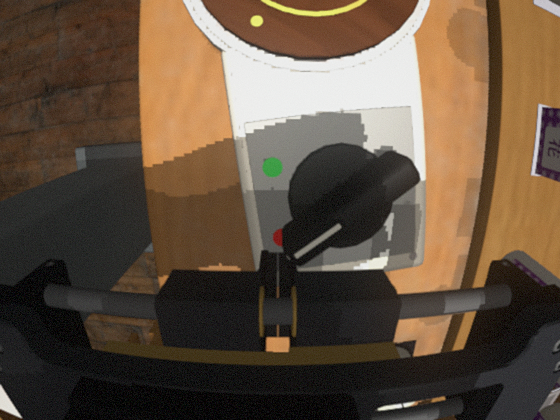

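The fingers touch the nose at about 6 N. Pushing on.

Emit:
{"fn": "drive_tool", "kwargs": {
  "commands": [
    [0.5,0,0,0,0,0,0],
    [0.5,0,0,0,0,0,0],
    [0.4,0,0,0,0,0,0],
    [0,0,0,0,0,0,0]
  ]
}}

```text
time_s: 16.27
tool_pos: [0.4849, 0.1801, 0.1173]
tool_rot: [-178.9, 0.6, 89.8]
force: [-20.5, -12.8, 17.2]
grip_width: 0.0002
```

Run:
```python
from h import *
w=env.read_camera("wrist")
rel([.491,.197,.12],90)
cv2.imwrite("pics/w14.png",w["img"])
```

```text
t 16.32 pos [0.4848 0.1804 0.1173] rot [-178.86    0.57   89.86] q [-44.  13.  23. 113.  -6.  57. -19.] F [-20.6 -11.8  18.3] w 0.0003
shift cm tool [ 1.66  0.61 -0.3 ] turn [-1.14  0.56 -0.15]
```

View pics/w14.png

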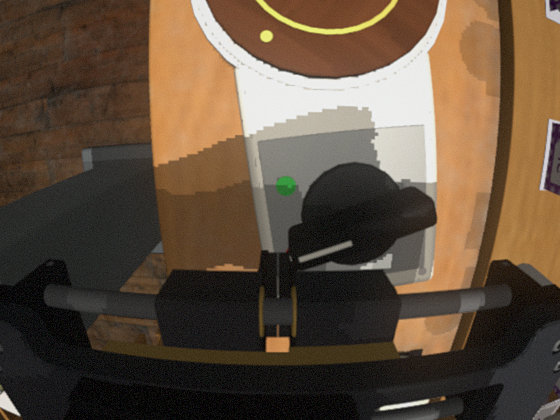

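The bar has turned only about 15°. Fx of -20 N shows the nose end wedging against the narrow fingertips' side, so I'm backing off to push on the flank nearer the axis.

Emit:
{"fn": "drive_tool", "kwargs": {
  "commands": [
    [-1,0,0,0,0,0,0],
    [-1.5,0,0,0,0,0,0],
    [-1.2,0,0,0,0,0,0],
    [0,0,-0.4,0,0,0,0],
    [0,0,0,0,0,0,0]
  ]
}}

```text
time_s: 16.73
tool_pos: [0.4926, 0.1483, 0.124]
tool_rot: [179.9, -0.1, 89.8]
force: [-0.9, -0.1, 0.0]
grip_width: 0.0007
```

Run:
```python
from h import *
w=env.read_camera("wrist")
rel([.504,.15,.121],90)
cv2.imwrite("pics/w15.png",w["img"])
```

```text
t 16.78 pos [0.4925 0.1491 0.1238] rot [ 1.7991e+02 -7.0000e-02  8.9910e+01] q [-42.  11.  24. 114.  -6.  56. -15.] F [-0.5  1.   0.7] w 0.0007
shift cm tool [0.09 1.15 0.29] turn [ 0.09 -0.07 -0.09]
```

View pics/w15.png

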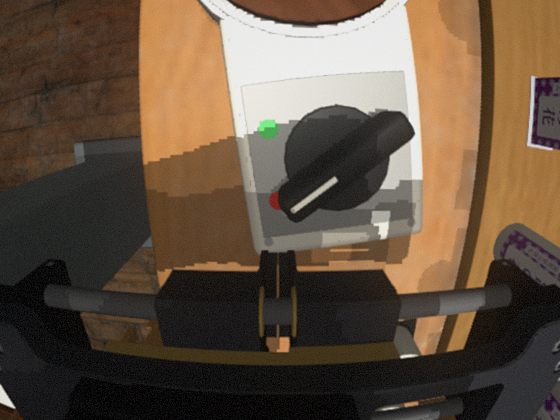

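Emit:
{"fn": "drive_tool", "kwargs": {
  "commands": [
    [0,1.2,0.2,0,0,0,0],
    [0.7,0,0,0,0,0,0],
    [0.7,0,0,0,0,0,0],
    [0.5,0,0,0,0,0,0],
    [0.4,0,0,0,0,0,0],
    [0.4,0,0,0,0,0,0],
    [0,0,0,0,0,0,0]
  ]
}}

```text
time_s: 17.37
tool_pos: [0.5015, 0.1728, 0.1202]
tool_rot: [-179.6, 0.3, 89.9]
force: [-4.4, -6.5, 2.7]
grip_width: 0.0005
```

Run:
```python
from h import *
w=env.read_camera("wrist")
rel([.504,.195,.121],90)
cv2.imwrite("pics/w16.png",w["img"])
```

```text
t 17.42 pos [0.5014 0.1731 0.1201] rot [-179.63    0.29   89.92] q [-43.  14.  24. 112.  -6.  57. -17.] F [-3.9 -6.5  1.6] w 0.0006
shift cm tool [ 2.19  0.25 -0.1 ] turn [-0.37  0.29 -0.08]
```

View pics/w16.png

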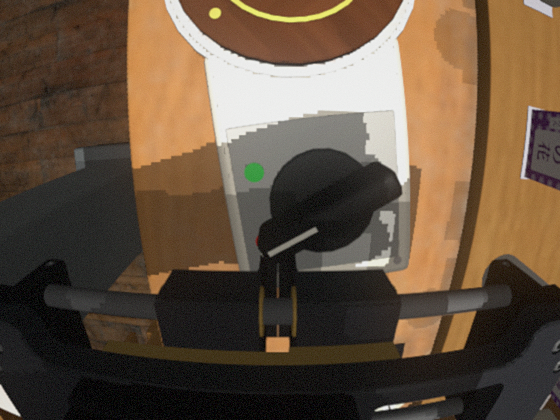

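Emit:
{"fn": "drive_tool", "kwargs": {
  "commands": [
    [0.4,0,0,0,0,0,0],
    [0.4,0,0,0,0,0,0],
    [0.4,0,0,0,0,0,0],
    [0,0,0,0,0,0,0]
  ]
}}

```text
time_s: 17.75
tool_pos: [0.4965, 0.1852, 0.1191]
tool_rot: [-178.9, 0.4, 90.0]
force: [-18.3, -7.2, 10.7]
grip_width: 0.0006
```

Run:
```python
from h import *
w=env.read_camera("wrist")
rel([.504,.195,.121],90)
cv2.imwrite("pics/w17.png",w["img"])
```

```text
t 17.8 pos [0.4963 0.1856 0.119 ] rot [-178.92    0.36   90.  ] q [-44.  14.  23. 111.  -7.  57. -18.] F [-17.   -8.5  11.9] w 0.0006
shift cm tool [ 0.94  0.76 -0.22] turn [-1.08  0.36 -0.  ]
```

View pics/w17.png

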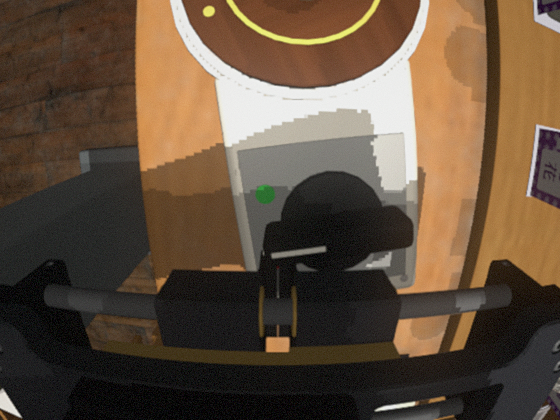

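The switch is close to half way, but the tool is being pushed towards -x (Fx -17 N). I'll check for another contact before going on.

Run:
```python
from h import *
o=env.get_obs();print(o["force"],o["wrist_torque"],o["effort"].round(1))
s=env.read_camera("scene")
cv2.imwrite("pics/s17.png",cv2.resize(s["img"][100:290,60:290],None,fx=3.3,fy=3.1,interpolation=cv2.INTER_CUBIC))
t=env.read_camera("top")
cv2.imwrite("pics/t17.png",cv2.resize(t["img"][100:260,110:300],None,fx=3.7,fy=3.7,interpolation=cv2.INTER_CUBIC))
```

```text
[-17.03307696  -8.45535231  11.92406335] [-1.8299215   3.92433001  0.15556741] [  0.6 -34.6   3.6 -33.6  -0.3  -6.7  -0.1]
```

View pics/s17.png

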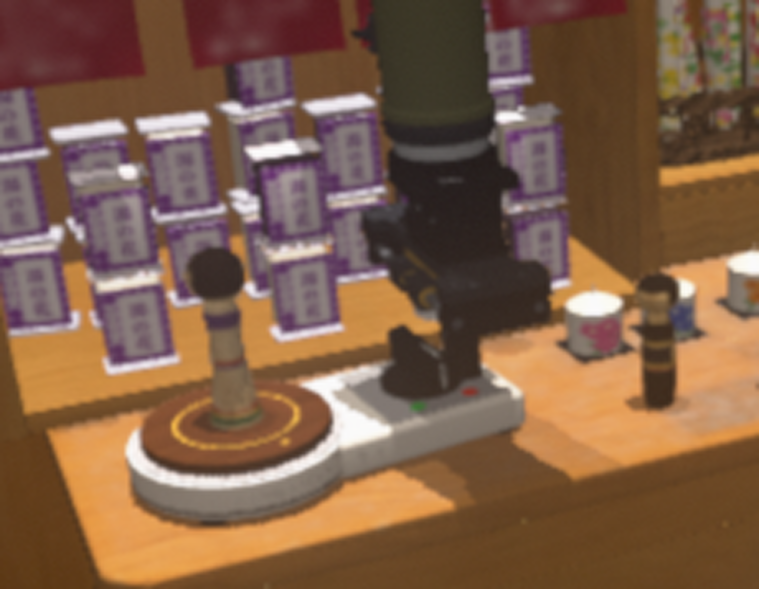

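View pics/t17.png

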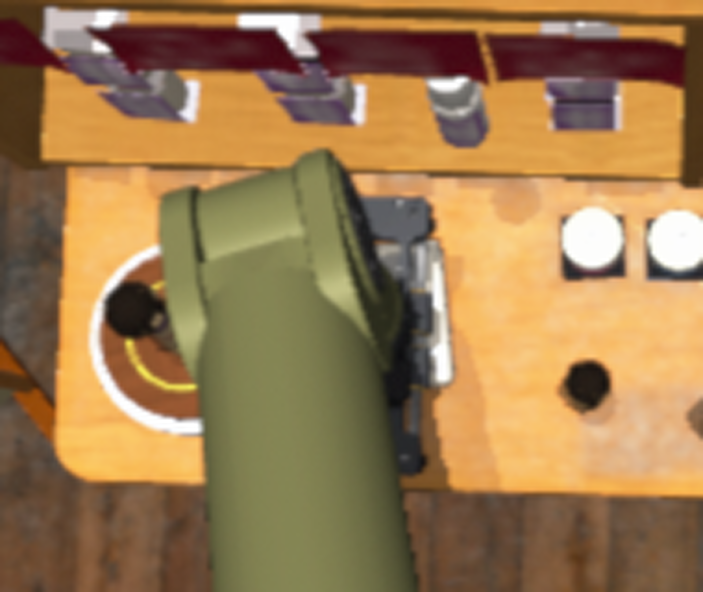

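The moment puts the line of action at the fingertips, so nothing else is touched. The grippy pads stick to the bar and are dragged along its arc, so I'll follow the arc instead: ease -x, then push +y.

Emit:
{"fn": "drive_tool", "kwargs": {
  "commands": [
    [0,-0.5,0,0,0,0,0],
    [0.3,-0.2,0,0,0,0,0],
    [0.3,0,0,0,0,0,0],
    [0.3,0,0,0,0,0,0],
    [0,0,0,0,0,0,0]
  ]
}}

```text
time_s: 18.32
tool_pos: [0.4957, 0.1971, 0.1205]
tool_rot: [-179.9, 0.0, 90.0]
force: [-3.4, -2.3, -0.9]
grip_width: 0.0008
```

Run:
```python
from h import *
w=env.read_camera("wrist")
rel([.504,.195,.121],90)
cv2.imwrite("pics/w18.png",w["img"])
```

```text
t 18.37 pos [0.4961 0.197  0.1206] rot [-1.799e+02  3.000e-02  9.000e+01] q [-45.  14.  23. 111.  -6.  56. -19.] F [-3.1 -1.5 -0.7] w 0.0002
shift cm tool [-0.2   0.79 -0.04] turn [-0.1   0.03 -0.  ]
```

View pics/w18.png

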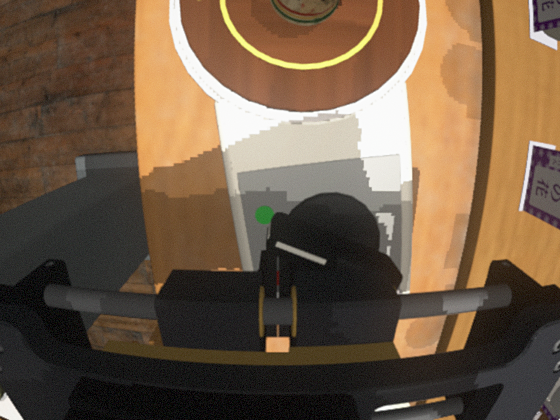

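The bar is past centre with the nose near the green dot (265,214), and forces are small. One more small push, then withdraw.

Emit:
{"fn": "drive_tool", "kwargs": {
  "commands": [
    [0.4,0.1,0,0,0,0,0],
    [0.3,0,0,0,0,0,0],
    [0,0,0,0,0,0,0]
  ]
}}

```text
time_s: 18.62
tool_pos: [0.4966, 0.1983, 0.1205]
tool_rot: [-179.6, 0.5, 89.8]
force: [-9.2, -13.1, 6.2]
grip_width: 0.0002
```

Emit:
{"fn": "drive_tool", "kwargs": {
  "commands": [
    [-1,0,0,0,0,0,0],
    [-1,0,0,0,0,0,0],
    [-1.5,0,0,0,0,0,0],
    [0,0,0,0,0,0,0]
  ]
}}

```text
time_s: 18.95
tool_pos: [0.4995, 0.1659, 0.1219]
tool_rot: [179.8, -0.0, 89.7]
force: [0.9, -0.6, -0.7]
grip_width: 0.0004
```

Run:
```python
from h import *
w=env.read_camera("wrist")
rel([.49,.16,.30],90)
cv2.imwrite("pics/w19.png",w["img"])
```

```text
t 19.0 pos [0.4992 0.1676 0.1219] rot [ 1.7984e+02 -8.0000e-02  8.9770e+01] q [-43.  13.  24. 112.  -6.  56. -16.] F [ 0.7  0.9 -0.6] w 0.0005
shift cm tool [ -0.74  -0.87 -17.81] turn [ 0.16 -0.08 -0.23]
```

View pics/w19.png

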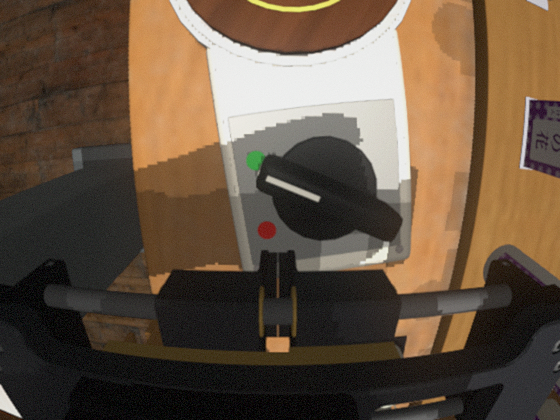

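The nose now rests at the green dot (256,160), clear of the red dot (267,230). Rising and watching the turntable.

Emit:
{"fn": "drive_tool", "kwargs": {
  "commands": [
    [0,0,-1,0,0,0,0],
    [0,0,-2,0,0,0,0],
    [0,0,-2,0,0,0,0],
    [0,0,-2,0,0,0,0],
    [0,0,-2,0,0,0,0],
    [0,0,-2,0,0,0,0],
    [0,0,-2,0,0,0,0],
    [0,0,-2,0,0,0,0],
    [0,0,-2,0,0,0,0],
    [0,0,-1,0,0,0,0],
    [0,0,0,0,0,0,0]
  ]
}}

```text
time_s: 19.92
tool_pos: [0.4992, 0.1698, 0.3044]
tool_rot: [179.7, -0.2, 90.0]
force: [0.3, 0.5, -1.2]
grip_width: 0.0003
```

Run:
```python
from h import *
w=env.read_camera("wrist"); cv2.imwrite("pics/w20.png",w["img"]); print(env.get_obs()["time_s"])
s=env.read_camera("scene")
cv2.imwrite("pics/s20.png",cv2.resize(s["img"][130:280,80:350],None,fx=2.9,fy=3,interpolation=cv2.INTER_CUBIC))
```

```text
19.9667
```

View pics/w20.png

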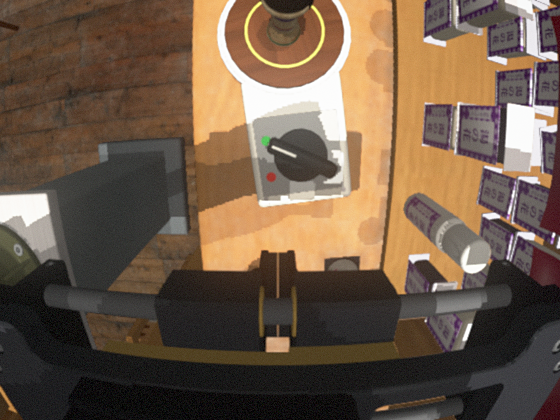

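View pics/s20.png

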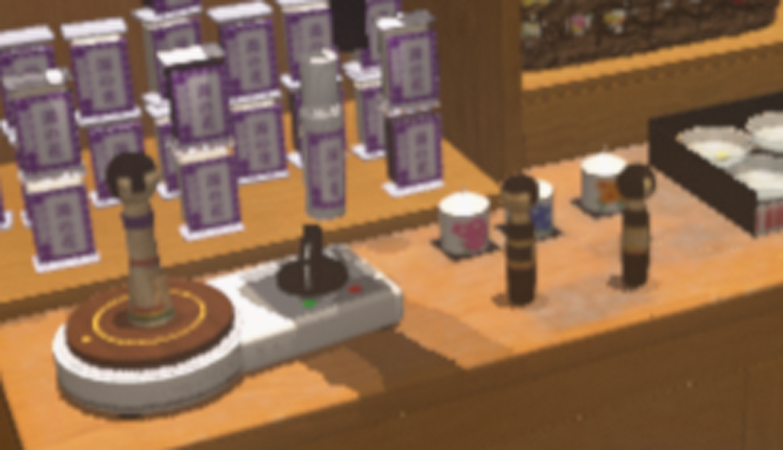

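Emit:
{"fn": "drive_tool", "kwargs": {
  "commands": [
    [0,0,0,0,0,0,0],
    [0,0,0,0,0,0,0],
    [0,0,0,0,0,0,0],
    [0,0,0,0,0,0,0],
    [0,0,0,0,0,0,0],
    [0,0,0,0,0,0,0],
    [0,0,0,0,0,0,0],
    [0,0,0,0,0,0,0],
    [0,0,0,0,0,0,0],
    [0,0,0,0,0,0,0],
    [0,0,0,0,0,0,0],
    [0,0,0,0,0,0,0]
  ]
}}

```text
time_s: 21.02
tool_pos: [0.498, 0.1684, 0.3012]
tool_rot: [180.0, -0.0, 89.9]
force: [0.1, 0.3, -0.9]
grip_width: 0.0005
```

Run:
```python
from h import *
w=env.read_camera("wrist"); cv2.imwrite("pics/w21.png",w["img"]); print(env.get_obs()["time_s"])
```

```text
21.0667
```

View pics/w21.png

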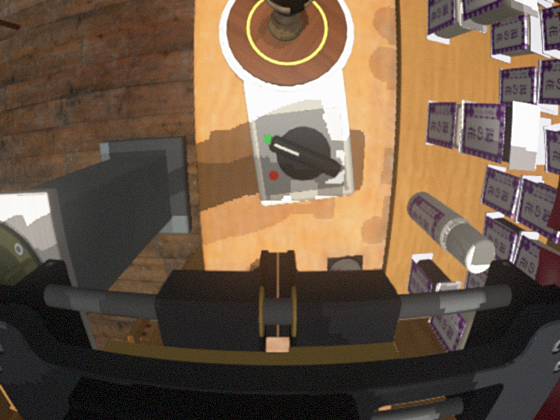

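The nose is on green, the doll is upright, and the other dolls and candles are in place. I'll check the marker dot in the scene view once more to confirm it is turning.

Run:
```python
from h import *
s=env.read_camera("scene"); print(env.get_obs()["time_s"])
cv2.imwrite("pics/s22.png",cv2.resize(s["img"][130:280,80:350],None,fx=2.9,fy=3,interpolation=cv2.INTER_CUBIC))
```

```text
21.1167
```

View pics/s22.png

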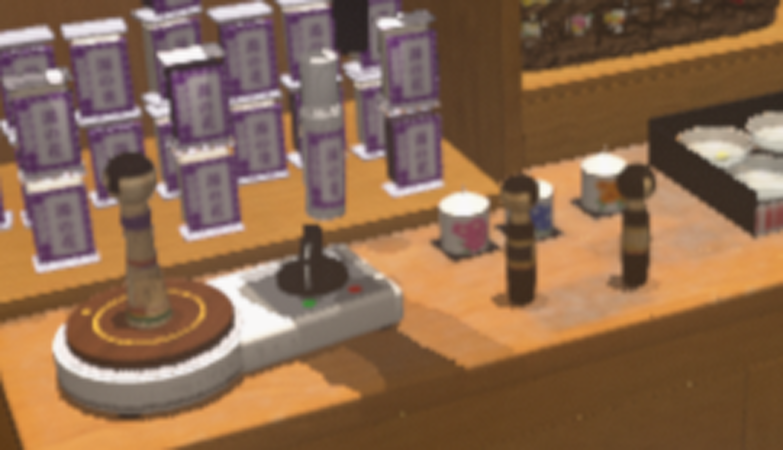

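The marker dot went from (86,339) to (85,311) along the rim and the doll's face turned, so it is going round clockwise. Handing in.

Run:
```python
from cell import env
print(env.sign_off())
```

```text
the job is handed in; nothing more can be done
None
```

The doll with the purple collar is standing in the middle of the turntable and going round, with the bar switch left at the green dot. I handed the job in at about 21 s of the 59 s allowed.

- **Placing:** I gripped the doll at the neck and set it down with the switch still off. It was within about 1 mm of the ring's centre as seen by the wrist camera, and I let go of it before touching the switch.
- **Switch:** My first push got the bar only about 15° round. The pads stuck to the nose, sideways force reached about 20 N, and the bar sprang back to red when I backed off. A second push, this time following the nose's arc, took it fully to the green stop.
- **Last checks:** Pictures about a second apart show the turntable's marker dot and the doll's face moving clockwise and the doll upright and centred. The nose is on green, both black dolls and the three candles stand where they were, and the arm is clear of everything. The highest wrist force I read was about 30 N, and no final check failed or disagreed.

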